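# Clamp a plastic T-section in the welding jig

### The arm

A 6-joint arm with a two-finger parallel gripper is mounted at the origin on the work surface. World frame = base frame: x ahead of the robot, y to its left, z up, the work surface at z = 0. Lengths are in m, angles in rad, forces in N, time in s.
With the tool pointing down it reaches from about 0.3 to 0.775 m from the base axis. Payload 14.6 kg.
Tool frame: the origin (TCP) lies at the very end of the fingers, on their centre line; the grasp point (between the pads) lies 19 mm behind it (bot.grasp_offset is the z of the grasp point in the tool frame, in m); z points along the fingers, y is the line along which they close (so a half turn about z gives the same grasp; the last joint's range is limited). The gripper opens to 94 mm and grips with 3 to 60 N. Pads are 16 mm wide; open, the fingers measure 119 mm over their backs; the gripper's body (75 mm by 177 mm) begins 78 mm behind the grasp point.
Start: joints at [1.246, 0.3, 1.521, -0, 1.321, -0.067], TCP at [0.14, 0.532, 0.205] pointing down, gripper open.
Joint ranges: [-3.03, 3.03], [-0.79, 2.21], [0.23, 2.52], [-1.04, 4.18], [0, 3.07], [-2.55, 2.55]. Speed limits (rad/s): [2.22, 2.22, 2.57, 3.14, 3.14, 3.14].

### API

Orientations are given as a 3x3 rotation matrix whose columns are the frame's x, y, z axes.
In Python, from station import bot gives the robot as it stands.
- The arm moves only by the tool servo_tool, never from a script. Its argument "moves" is a list of rows, each a list of 7 numbers: the turn, a rotation vector about the world's x, y, z in units of 5 degrees (1.0 is 5 degrees), then the shift along the world's x, y, z in units of 30 mm (1.0 is 30 mm), then the opening, from 0 (shut) to 1 (fully open). In form: [[rx, ry, rz, x, y, z, jaw], ...]. A call has 1 to 20 rows; each row shifts and turns the commanded pose from where the row before left it; what a row does not reach is not made up. A row lasts 1/12 s, in which the tool goes at most 41.7 mm and 7.16 degrees, less where a joint would pass 70% of its speed; a pose out of reach is approached as far as the arm can. A call is refused whole if a number of a shift passes 1 or a number of a turn 1, either way. A call with a gripper value outside its range is refused whole. The fingers move at their own pace and stop on an object; "grip_force" is the grip in N (left out, the last holds). Time passes only in rows, so rows that do not move let the fingers close. It gives the time, the measured TCP pose, the force, the opening and the grip force at its end, in the units of the state.
- bot.sense(): the state, without advancing time (a new reading comes with each control period).
- bot.camera(name): name is "scene" or "side" or "wrist"; returns a dict with "color" (480x640x3 uint8, red, green, blue), "depth" (480x640 float32, m along the optical axis (not along the pixel's ray), 0 where there is no reading), "fx", "fy", "cx", "cy" (pixels), "dist" ([k1, k2, p1, p2, k3] as OpenCV has them; the pictures are not rectified), "rvec" (rotation vector, rad) and "tvec" (3), from world to camera coordinates, as OpenCV has them. Camera axes: x right, y down, z forward; pixel columns grow to the right and rows downward; lengths in m; the calibration is good to about 2 mm. A picture is of the moment at which its call begins.
- bot.hand_in(): hands the job in; it is judged then, once.
The state is a dict: "clock": time; "joint_pos": joint angles; "qvel": joint speeds; "effort": joint torques, N m; "tcp_pos": TCP position; "orientation": TCP orientation; "contact_force": force on the tool from outside, world axes, zero at the start; "wrist_torque": the same for the moment, N m; "gripper_width": opening from 0.0 (shut) to 1.0 (fully open); "grasp_force": force on a finger pad.
Only numpy, scipy, OpenCV 4.12 (cv2) and the standard library are available. Lean on these libraries where they do the work, as an engineer would, in place of code of your own. Each camera call takes 0.05 s, during which the arm holds its last target. There are 200 camera calls.

### The job

Push the grey plastic T-section along the welding jig until its end is fully home against the end stop. Then push the ball-topped clamp lever over, past its dead point, until it snaps into lock and its plunger holds the T-section flush against the side fence. Only push: never lift or tip the T-section, and leave the tub, the side cutters and the offcut where they are.

Things in the scene. Friction and masses are not known exactly. Their poses are not given: they have to be found in the camera images.
- jig: Fixed welding jig: aluminium plate 280 x 280 x 15 mm on the bench. Origin on the bench; x runs along the side fence towards the end stop (away from the robot, within 0.35 rad), y towards the clamp, z up. The plate spans x -150..130, y -110..170 mm, top at z 15. Fence on the -y side, end stop at the +x end, both steel bars with tops at z 45; push clamp on the +y side.
- stop_face (a point): Point at the foot of the end stop's inner face, on the plate: x 100, y -40, z 15 mm in the jig frame. The face is square to the jig's x and spans y -95..-5 mm.
- fence_face (a point): Point at the foot of the side fence's inner face, on the plate: x 20, y -75, z 15 mm in the jig frame. The face is parallel to the jig's x and spans x -120..100 mm.
- clamp_front (a point): Front of the clamp's frame where the plunger comes out: x 20, y 50, z 24 mm in the jig frame. The frame spans y 50..160, x -10..50 mm, up to z 75 mm. The 12 mm plunger points to -y; its rubber tip is at y 22 mm when open (clear of the T-section) and goes 30 mm farther as the lever is pushed over; the tip gives up to 8 mm, pressing with about 10 N when locked.
- tee: Loose dark grey PVC T-section, 0.3 to 0.5 kg: base 160 (x) x 70 (y) x 15 mm, upright web 160 x 10 mm along its middle, 75 mm high overall. Origin: centre of its underside; x along its length. Lies on the jig plate, its +x end 30 to 70 mm short of the stop, some 5 to 15 mm off the fence. Slides with 1 to 4 N. Fully home: origin at x 20, y -40, z 15 mm in the jig frame; the plunger pushes it to the fence.
- knob (a point): Centre of the black ball, 32 mm across, on the end of the clamp lever (a 12 mm steel rod, 110 mm from pivot to ball centre). Moves with the lever: about 159 mm above the bench when open, 170 mm when upright, 137 mm when locked.
- pivot (a point): Pivot of the clamp lever, fixed at x 20, y 110, z 60 mm in the jig frame. The lever swings in the upright plane through it along the jig's y.
- clamp_lever (a joint): Lever angle, rad. 0 = open, leaning 0.45 rad off vertical to the jig's +y, away from the T-section. Grows as the ball goes over the top towards -y: 0.45 upright, 0.65 dead point, 1.25 locked, leaning 0.8 rad over the work. Starts at 0. A spring pushes it back before the dead point (4 to 5 N at the ball); it can rest near the dead point; once past 0.75 to 0.9 it throws itself to 1.25.
- tub: Bystander: small plastic jar 56 mm across, 85 mm high, standing on the bench beside the jig. Origin under its centre.
- cutters: Bystander: side cutters with green handles, about 160 x 58 x 15 mm, lying on the bench beside the jig. Origin under its middle.
- offcut: Bystander: dark grey plastic offcut 70 x 45 x 20 mm lying on the bench beside the jig. Origin under its centre.
Mind the look-alikes: they are no part of the job. There is more than one size of the tee; the job needs the middle-sized.

How it is judged:
By the outcome, as a careful person would: the job done as asked, in the order asked, and still so for the second after the job is handed in, with the robot touching nothing.
It also fails if it takes over 58 s, if anything falls off the work surface, if the arm or the gripper's body presses on something with over 40 N, if the wrist force passes 120 N, or if a joint passes its speed limit or range.

## Working session

There is one attempt and no reset: what is moved stays moved. The work goes in short steps, Python scripts to look and compute and a tool call to move; the robot and the scene stay as the last step left them, time stands still between calls to the robot, and variables do not carry over. Pictures are saved under pics/ and viewed, at most 10 in all, crops included, and the job is handed in when it is done.

Besides the shell and the picture viewer there is one more tool, called as a command line: name --pt "numbers of a row" for each row, then --argument value for the rest. servo_tool: Moves the arm, as the interface text tells. Its arguments: {"type":"object","properties":{"moves":{"type":"array","items":{"type":"array","items":{"type":"number"}}},"grip_force":{"type":"number"}},"required":["moves"]}

```bash
mkdir -p pics
cat > h.py <<'E'
import numpy as np, cv2
from station import bot
def cam(n,save=None):
    c=bot.camera(n)
    if save: cv2.imwrite(f'pics/{save}.png',c['color'][:,:,::-1])
    return c
def cloud(c):
    v,u=np.mgrid[0:480,0:640]
    K=np.array([[c['fx'],0,c['cx']],[0,c['fy'],c['cy']],[0,0,1]])
    p=cv2.undistortPoints(np.stack([u,v],-1).reshape(-1,1,2).astype(np.float64),K,np.array(c['dist'],float)).reshape(480,640,2)
    d=c['depth'].astype(float)
    P=np.dstack([p*d[...,None],d])
    R=cv2.Rodrigues(np.array(c['rvec'],float))[0]
    W=(P-np.array(c['tvec'],float).ravel())@R
    W[d==0]=np.nan
    return W
def proj(c,pts):
    K=np.array([[c['fx'],0,c['cx']],[0,c['fy'],c['cy']],[0,0,1]])
    return cv2.projectPoints(np.array(pts,float),np.array(c['rvec'],float),np.array(c['tvec'],float),K,np.array(c['dist'],float))[0].reshape(-1,2)
E
python3 - <<'E'
from h import *
for n in ('scene','side'):
    c=cam(n,n+'0'); W=cloud(c); np.save(n+'.npy',W)
    R=cv2.Rodrigues(np.array(c['rvec'],float))[0]; print(n,(-R.T@np.array(c['tvec']).ravel()).round(3),R[2].round(2))
print(bot.sense())
E
```

```text
scene [1.186 0.489 1.414] [-0.43 -0.3  -0.85]
side [-0.156 -0.669  0.864] [ 0.55  0.56 -0.62]
{'clock': 0.1, 'joint_pos': array([ 1.24639754e+00,  3.00425232e-01,  1.52149983e+00, -3.69215168e-05,
        1.32068997e+00, -6.65975248e-02]), 'qvel': array([ 0.00100875, -0.00191189, -0.00071635, -0.00077854,  0.00187968,
        0.00112621]), 'effort': array([ 1.49203202e-03, -5.32650518e+01, -3.53277290e+01,  7.09851924e-02,
        2.36029259e-02, -2.73149175e-05]), 'tcp_pos': array([0.14016395, 0.53160635, 0.20494586]), 'orientation': array([[-9.66955225e-01,  2.54946086e-01, -2.91962319e-04],
       [ 2.54946251e-01,  9.66954729e-01, -9.80448152e-04],
       [ 3.23529262e-05, -1.02248416e-03, -9.99999477e-01]]), 'contact_force': array([ 0.73566438, -0.1404448 ,  0.57765296]), 'wrist_torque': array([ 0.01087061, -0.02533769, -0.0119317 ]), 'grasp_force': 0.0, 'gripper_width': 1.000973868071672}
```

View pics/scene0.png

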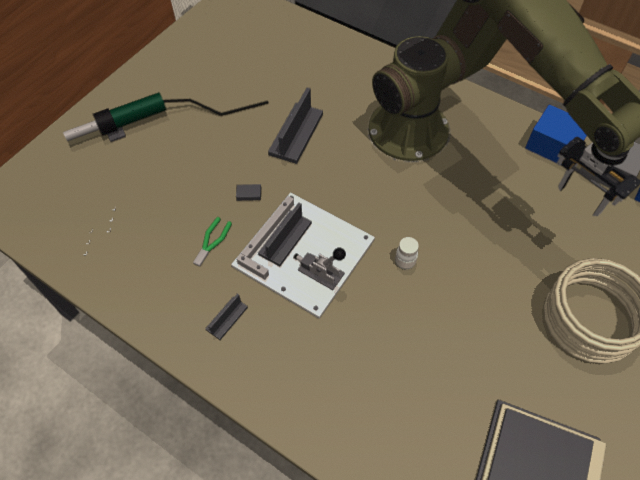

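View pics/side0.png

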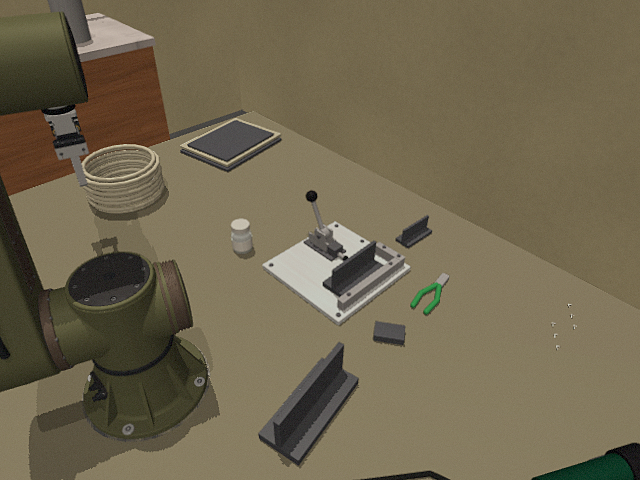

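```bash
cat > fit.py <<'E'
from h import *
def run(scene=True,names=('scene','side')):
    for n in names:
        c=cam(n); W=cloud(c); col=c['color'].astype(int)
        z=W[...,2]
        reg=np.zeros((480,640),bool)
        if n=='scene': reg[185:325,225:385]=1
        else: reg[180:325,255:415]=1
        m=reg&(abs(z-.015)<.006)&(col.min(-1)>120)
        m=cv2.morphologyEx(m.astype(np.uint8),cv2.MORPH_OPEN,np.ones((2,2)))
        k,l,s,_=cv2.connectedComponentsWithStats(m); m=l==1+np.argmax(s[1:,4])
        r=cv2.minAreaRect((W[m][:,:2]*1000).astype(np.float32)); yaw=np.deg2rad(r[2])
        yaw=(yaw+np.pi/4)%(np.pi/2)-np.pi/4
        R=np.array([[np.cos(yaw),-np.sin(yaw)],[np.sin(yaw),np.cos(yaw)]])
        o=np.array(r[0])/1000-R@[-.01,.03]
        print(n,'size',r[1],'yaw',yaw.round(4),'origin',o.round(4),'zmed',np.median(z[m]).round(4))
        J=(W[...,:2]-o)@R
        ins=reg&(J[...,0]>-.16)&(J[...,0]<.14)&(J[...,1]>-.12)&(J[...,1]<.18)
        t=ins&(z>.084)&(z<.097)&(J[...,1]<0)
        q=J[t]*1000; w=cv2.minAreaRect(q.astype(np.float32)); print(' web rect',w,'z',np.median(z[t]).round(4),'x',np.percentile(q[:,0],[0,1,99,100]).round(1),'y med',np.median(q[:,1]).round(1))
        kk=reg*1; 
        kn=(z>.13)&(z<.2)&(abs(J[...,0]-.02)<.06)&(J[...,1]>0)&(J[...,1]<.25)&(col.max(-1)<70)
        p=np.c_[J[kn],z[kn]]; A=np.c_[2*p,np.ones(len(p))]; s=np.linalg.lstsq(A,(p**2).sum(1),rcond=None)[0]
        print(' knob',s[:3].round(4),'r',np.sqrt(s[3]+(s[:3]**2).sum()).round(4),len(p), p.mean(0).round(3))
        f=ins&(z>.04)&(z<.05)&(J[...,1]<-.07); print(' fence y',np.percentile(J[f][:,1]*1000,[2,98]).round(1))
        f=ins&(z>.04)&(z<.05)&(J[...,0]>.095)&(J[...,1]<-.01); print(' stop x',np.percentile(J[f][:,0]*1000,[2,98]).round(1))
if __name__=='__main__': run()
E
python3 fit.py
python3 - <<'E'
from h import *
W=np.load('scene.npy'); print(W[248:256,405:410].reshape(-1,3)[::5].round(3))
E
```

```text
scene size (282.9053649902344, 267.8357238769531) yaw 0.0412 origin [ 0.5539 -0.0408] zmed nan
 web rect ((-13.300643920898438, -36.5408821105957), (163.09963989257812, 14.405652046203613), 0.7129161953926086) z 0.0895 x [-94.8 -92.3  65.2  68.3] y med -36.6
 knob [0.0215 0.1495 0.1572] r 0.0183 116 [0.028 0.154 0.168]
 fence y [-101.6  -75.2]
 stop x [ 96.5 120.3]
side size (284.43780517578125, 275.55364990234375) yaw 0.0411 origin [ 0.5551 -0.0458] zmed nan
 web rect ((-16.003761291503906, -31.056781768798828), (12.97030258178711, 161.0934295654297), 89.89412689208984) z 0.0887 x [-96.5 -95.6  62.7  64.6] y med -31.8
 knob [0.0186 0.1559 0.1613] r 0.013 99 [0.015 0.152 0.165]
 fence y [-95.8 -73.2]
 stop x [ 96.  116.7]
[[0.426 0.221 0.084]
 [0.429 0.222 0.085]
 [0.428 0.223 0.08 ]
 [0.437 0.226 0.091]
 [0.437 0.227 0.086]
 [0.438 0.228 0.083]
 [0.433 0.227 0.071]
 [0.433 0.227 0.066]]
```

servo_tool --pt "0 0 0.35 0.65 -0.75 0 0" --pt "0 0 0.35 0.65 -0.75 0 0" --pt "0 0 0.35 0.65 -0.75 0 0" --pt "0 0 0.35 0.65 -0.75 0 0" --pt "0 0 0.35 0.65 -0.75 0 0" --pt "0 0 0.35 0.65 -0.75 0 0" --pt "0 0 0.35 0.65 -0.75 0 0" --pt "0 0 0.35 0.65 -0.75 0 0" --pt "0 0 0.35 0.65 -0.75 0 0" --pt "0 0 0.28 0.65 -0.75 0 0" --pt "0 0 0 0.28 -1 0 0" --pt "0 0 0 0.28 -1 0 0" --pt "0 0 0 0.28 -1 0 0" --pt "0 0 0 0.28 -1 0 0" --pt "0 0 0 0.28 -1 0 0" --pt "0 0 0 0.28 -1 0 0" --pt "0 0 0 0.28 -1 0 0" --pt "0 0 0 0.28 -1 0 0" --pt "0 0 0 0.28 -1 0 0" --pt "0 0 0 0.28 -1 0 0"

```text
clock: 1.87
tcp_pos: [0.4193, 0.0052, 0.2055]
orientation: [[-0.999, -0.041, 0.0], [-0.041, 0.999, -0.0], [-0.0, -0.0, -1.0]]
contact_force: [0.4, 0.1, -0.0]
gripper_width: 0.005
grasp_force: 0.0
```

servo_tool --pt "0 0 0 0 -0.7 0 0" --pt "0 0 0 0 -0.7 0 0" --pt "0 0 0 0 -0.7 0 0" --pt "0 0 0 0 -0.7 0 0" --pt "0 0 0 0 0 0 0" --pt "0 0 0 0 0 0 0"

```text
clock: 2.37
tcp_pos: [0.4191, -0.0777, 0.2053]
orientation: [[-0.999, -0.04, -0.0], [-0.04, 0.999, 0.0], [0.0, 0.0, -1.0]]
contact_force: [0.4, 0.1, 0.2]
gripper_width: 0.002
grasp_force: 0.0
```

Run:
```python
from h import *
c=cam('wrist','w1'); W=cloud(c); np.save('w1.npy',W)
s=bot.sense(); print(s['tcp_pos'],s['orientation'].round(3),s['contact_force'])
z=W[...,2]
for n,a,b in (('web',.084,.097),('bars',.042,.048),('base',.027,.033)):
    m=(z>a)&(z<b)&(W[...,0]>.42)
    v,u=np.nonzero(m); print(n,m.sum(), u.min() if m.any() else '',)
    if m.sum()>50: print(W[m].min(0).round(4),W[m].max(0).round(4),cv2.minAreaRect((W[m][:,:2]*1000).astype(np.float32)))
```

```text
[ 0.41911594 -0.07705499  0.20535352] [[-0.999 -0.041 -0.   ]
 [-0.041  0.999  0.   ]
 [ 0.     0.    -1.   ]] [ 0.30410029 -1.02675643  0.05941529]
web 213 311
[ 0.4903 -0.0753  0.0845] [ 0.6201 -0.0683  0.0928] ((555.1748046875, -72.93862915039062), (129.8833465576172, 4.433184623718262), 2.1563830375671387)
bars 3048 237
[ 0.42   -0.1432  0.042 ] [0.674  0.2206 0.048 ] ((547.8463745117188, 42.56455993652344), (242.20008850097656, 365.1315612792969), 2.432455539703369)
base 2684 240
[ 0.4202 -0.1425  0.027 ] [0.5833 0.2153 0.033 ] ((505.4556884765625, 39.28877258300781), (157.2125244140625, 357.36962890625), 2.3903346061706543)
```

View pics/w1.png

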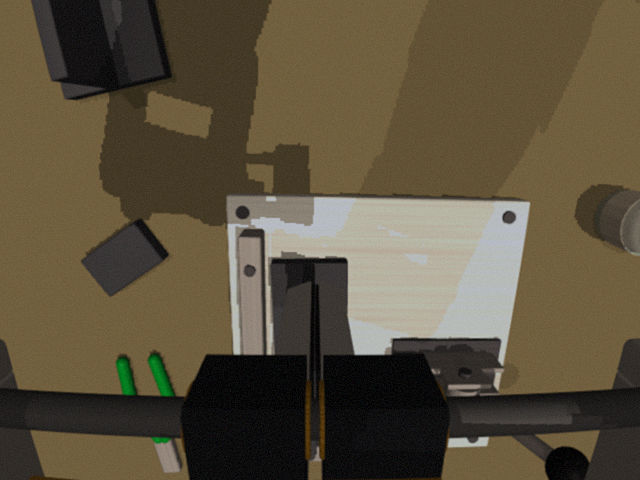

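Run:
```python
import numpy as np
W=np.load('w1.npy')
for v in (275,290,320): 
    print(v,[(u,*W[v,u].round(4)) for u in range(228,360,4) if abs(np.diff(W[v,u-4:u+5:4,2])).max()>.004])
for u in (285,300,330,340): print(u,[(v,*W[v,u].round(4)) for v in range(190,270,2) if abs(np.diff(W[v-2:v+3:2,u,2])).max()>.004])
for u in (400,470): print(u,[(v,*W[v,u].round(4)) for v in range(190,210,2)])
print([(u,*W[230,u].round(4)) for u in range(515,535,3)])
```

```text
275 [(228, np.float64(0.4878), np.float64(-0.1606), np.float64(-0.0002)), (232, np.float64(0.4809), np.float64(-0.1532), np.float64(0.0173)), (236, np.float64(0.4811), np.float64(-0.1496), np.float64(0.0163)), (240, np.float64(0.4692), np.float64(-0.1404), np.float64(0.0468)), (260, np.float64(0.4686), np.float64(-0.1231), np.float64(0.0464)), (264, np.float64(0.477), np.float64(-0.1221), np.float64(0.024)), (268, np.float64(0.4798), np.float64(-0.1192), np.float64(0.0164)), (272, np.float64(0.474), np.float64(-0.114), np.float64(0.0313)), (312, np.float64(0.4608), np.float64(-0.0781), np.float64(0.0621)), (316, np.float64(0.4722), np.float64(-0.0742), np.float64(0.0317)), (344, np.float64(0.4715), np.float64(-0.0488), np.float64(0.0307)), (348, np.float64(0.4772), np.float64(-0.0436), np.float64(0.0152))]
290 [(228, np.float64(0.5035), np.float64(-0.1607), np.float64(0.0007)), (232, np.float64(0.4966), np.float64(-0.1537), np.float64(0.0163)), (236, np.float64(0.4969), np.float64(-0.15), np.float64(0.0153)), (240, np.float64(0.4838), np.float64(-0.1408), np.float64(0.0455)), (260, n
[... 4047 characters left out ...]
4(0.0629), np.float64(0.0174)), (204, np.float64(0.4036), np.float64(0.063), np.float64(0.0177)), (206, np.float64(0.4058), np.float64(0.064), np.float64(0.0158)), (208, np.float64(0.4077), np.float64(0.0643), np.float64(0.0157))]
[(515, np.float64(0.4265), np.float64(0.1106), np.float64(0.016)), (518, np.float64(0.4262), np.float64(0.1131), np.float64(0.0168)), (521, np.float64(0.4264), np.float64(0.1168), np.float64(0.0154)), (524, np.float64(0.4258), np.float64(0.1188), np.float64(0.0172)), (527, np.float64(0.4294), np.float64(0.1306), np.float64(0.0013)), (530, np.float64(0.4297), np.float64(0.1345), np.float64(-0.0002)), (533, np.float64(0.4289), np.float64(0.1362), np.float64(0.0023))]
```

servo_tool --pt "0 0 0 0 -0.1 -0.9 0" --pt "0 0 0 0 0 -1 0" --pt "0 0 0 0 0 -1 0" --pt "0 0 0 0 0 -1 0" --pt "0 0 0 0 0 -1 0" --pt "0 0 0 0 0 -0.7 0" --pt "0 0 0 0 0 -0.5 0" --pt "0 0 0 0.3 0.01 0 0" --pt "0 0 0 0.3 0.01 0 0" --pt "0 0 0 0.2 0.01 0 0" --pt "0 0 0 0.1 0.005 0 0" --pt "0 0 0 0 0 0 0"

```text
clock: 3.42
tcp_pos: [0.4475, -0.0791, 0.0234]
orientation: [[-0.999, -0.042, 0.002], [-0.042, 0.999, -0.0], [-0.002, -0.001, -1.0]]
contact_force: [-0.1, -0.2, -0.5]
gripper_width: 0.003
grasp_force: 0.0
```

servo_tool --pt "0 0 0 0.1 0.004 0 0" --pt "0 0 0 0.1 0.004 0 0" --pt "0 0 0 0.1 0.004 0 0" --pt "0 0 0 0.1 0.004 0 0" --pt "0 0 0 0.1 0.004 0 0" --pt "0 0 0 0.1 0.004 0 0"

```text
clock: 3.92
tcp_pos: [0.4644, -0.0784, 0.0225]
orientation: [[-0.999, -0.041, -0.0], [-0.041, 0.999, 0.0], [0.0, 0.0, -1.0]]
contact_force: [-3.8, -0.2, 2.2]
gripper_width: 0.004
grasp_force: 2.0
```

servo_tool --pt "0 0 0 0.1 0.004 0 0" --pt "0 0 0 0.1 0.004 0 0" --pt "0 0 0 0.1 0.004 0 0" --pt "0 0 0 0.1 0.004 0 0" --pt "0 0 0 0.1 0.004 0 0" --pt "0 0 0 0.05 0.002 0 0"

```text
clock: 4.42
tcp_pos: [0.4811, -0.0777, 0.0224]
orientation: [[-0.999, -0.042, 0.0], [-0.042, 0.999, -0.0], [-0.0, -0.0, -1.0]]
contact_force: [-2.6, -1.3, 2.4]
gripper_width: 0.007
grasp_force: 2.0
```

servo_tool --pt "0 0 0 0.05 0.002 0 0" --pt "0 0 0 0.05 0.002 0 0"

```text
clock: 4.58
tcp_pos: [0.4835, -0.0776, 0.0223]
orientation: [[-0.999, -0.042, -0.001], [-0.042, 0.999, 0.0], [0.001, 0.0, -1.0]]
contact_force: [-21.4, -0.6, 16.0]
gripper_width: 0.005
grasp_force: 10.9
```

servo_tool --pt "0 0 0 0.03 0.001 0 0" --pt "0 0 0 0 0 0 0"

```text
clock: 4.75
tcp_pos: [0.4834, -0.0776, 0.0223]
orientation: [[-0.999, -0.042, -0.003], [-0.042, 0.999, 0.0], [0.003, 0.0, -1.0]]
contact_force: [-15.4, -0.6, 11.3]
gripper_width: 0.005
grasp_force: 7.8
```

```bash
sed -i 's/np.median(z\[m\])/np.nanmedian(z[m])/' fit.py; python3 fit.py
python3 - <<'E'
from h import *
for n,(a,b,e,d) in (('scene',(185,325,225,385)),('side',(180,330,255,415))):
    c=cam(n); cv2.imwrite(f'pics/{n}1.png',cv2.resize(c['color'][a:b,e:d,::-1],None,fx=4,fy=4,interpolation=cv2.INTER_CUBIC))
a=cv2.imread('pics/scene1.png');b=cv2.imread('pics/side1.png');h=max(len(a),len(b))
p=lambda i:cv2.copyMakeBorder(i,0,h-len(i),0,0,0)
cv2.imwrite('pics/both1.png',cv2.resize(np.hstack([p(a),p(b)]),(800,int(800*h/1280))))
E
```

```text
scene size (195.50189208984375, 387.7940979003906) yaw -0.7678 origin [0.594  0.0255] zmed 0.0147
 web rect ((69.43367004394531, -74.72920227050781), (130.4317626953125, 12.549982070922852), 45.81874084472656) z 0.0897 x [ 21.5  23.6 113.9 114.7] y med -72.6
 knob [0. 0. 0.] r 0.0 0 [nan nan nan]
 fence y [-119.6  -73.5]
 stop x [ 97.4 139.4]
side size (252.7770233154297, 303.7086181640625) yaw 0.1702 origin [ 0.5582 -0.0465] zmed 0.0142
 web rect ((-1.1647872924804688, -33.4505615234375), (26.502471923828125, 184.08763122558594), 79.38378143310547) z 0.0891 x [-89.9 -89.9  88.4  91.4] y med -34.2
 knob [-0.0986  0.014   0.0528] r 0.133 3 [-0.038  0.063  0.161]
 fence y [-105.5  -70.7]
 stop x [ 95.9 108.4]fit.py:24: RuntimeWarning: Mean of empty slice.
  print(' knob',s[:3].round(4),'r',np.sqrt(s[3]+(s[:3]**2).sum()).round(4),len(p), p.mean(0).round(3))
  ret = um.true_divide(
```

View pics/both1.png

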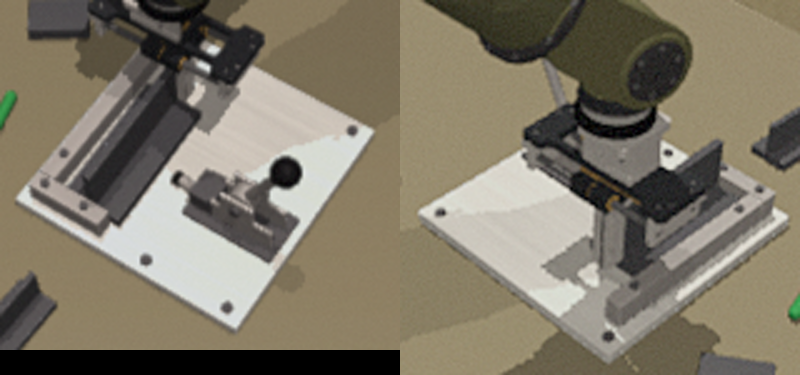

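servo_tool --pt "0 0 0 -0.3 -0.01 0 0" --pt "0 0 0 -0.7 -0.03 0 0" --pt "0 0 0 0 0 0.7 0" --pt "0 0 0 0 0 1 0" --pt "0 0 0 0 0 1 0" --pt "0 0 0 0 0 1 0" --pt "0 0 0 0 0 1 0" --pt "0 0 0 0 0 1 0" --pt "0 0 0 0 0 0.5 0" --pt "0 0 0 0.4 0.9 0 0" --pt "0 0 0 0.4 0.9 0 0" --pt "0 0 0 0.4 0.9 0 0" --pt "0 0 0 0.4 0.9 0 0" --pt "0 0 0 0.4 0.9 0 0" --pt "0 0 0 0.4 0.9 0 0" --pt "0 0 0 0.4 0.9 0 0" --pt "0 0 0 0.4 0.9 0 0" --pt "0 0 0 0.4 0.9 0 0" --pt "0 0 0 0 0 0 0" --pt "0 0 0 0 0 0 0"

```text
clock: 6.62
tcp_pos: [0.5626, 0.1652, 0.2078]
orientation: [[-0.999, -0.043, -0.0], [-0.043, 0.999, 0.0], [0.0, 0.0, -1.0]]
contact_force: [-0.3, 0.1, 0.3]
gripper_width: 0.004
grasp_force: 0.0
```

```bash
cat > t.py <<'E'
from h import *
import sys
o=np.array([.552,-.044]);y=.041;R=np.array([[np.cos(y),-np.sin(y)],[np.sin(y),np.cos(y)]])
def meas(n):
    c=cam(n); W=cloud(c); z=W[...,2]; J=(W[...,:2]-o)@R*1000
    for nm,a,b,x0,x1,y0,y1 in (('web',.084,.097,-110,110,-70,0),('base',.026,.034,-110,110,-74,15),('fence',.042,.049,-110,90,-110,-65),('stop',.042,.049,90,135,-70,-10),('knob',.12,.2,-20,60,0,220)):
        m=(z>a)&(z<b)&(J[...,0]>x0)&(J[...,0]<x1)&(J[...,1]>y0)&(J[...,1]<y1); q=np.c_[J[m],z[m]*1000]
        if len(q)>10:
            r=cv2.minAreaRect(q[:,:2].astype(np.float32)); print(n,nm,len(q),'lo/hi',np.percentile(q,[2,98],axis=0).round(1).tolist(),'rect',np.round(r[0],1),np.round(r[1],1),round(r[2],2))
    return c
for n in sys.argv[1:]: meas(n)
print(bot.sense()['tcp_pos'].round(4), ((bot.sense()['tcp_pos'][:2]-o)@R).round(4))
E
python3 t.py scene side
```

```text
scene web 236 lo/hi [[-54.7, -40.0, 84.3], [98.9, -28.4, 95.9]] rect [ 21. -34.] [159.1  13.4] 0.16
scene base 601 lo/hi [[-54.8, -69.2, 26.3], [96.0, 0.6, 33.8]] rect [  1.1 -34.6] [218.2  74.6] 0.89
scene fence 347 lo/hi [[-104.9, -97.4, 42.2], [85.6, -75.1, 48.7]] rect [ -9.8 -86.2] [ 23.4 199.3] 89.31
scene stop 125 lo/hi [[100.4, -68.9, 42.1], [122.1, -10.8, 48.8]] rect [110.2 -39.7] [26.2 59.2] 4.6
scene knob 154 lo/hi [[14.3, 134.8, 124.8], [39.7, 169.6, 176.7]] rect [ 24.8 152.9] [37.  29.9] 59.81
side web 225 lo/hi [[-59.4, -39.5, 84.3], [94.5, -28.0, 91.6]] rect [ 17.8 -33.8] [159.   13.7] 0.15
side base 610 lo/hi [[-60.2, -66.9, 26.4], [99.7, -1.1, 33.1]] rect [ 21.1 -34.2] [ 68.8 167.4] 87.63
side fence 411 lo/hi [[-105.7, -96.8, 42.2], [86.3, -76.1, 48.0]] rect [-10.4 -87.3] [ 24.  198.8] 89.12
side stop 74 lo/hi [[94.4, -67.9, 42.1], [119.0, -29.8, 48.7]] rect [109.9 -49.1] [28.7 39. ] 17.69
side knob 160 lo/hi [[7.8, 133.3, 123.8], [31.6, 165.8, 174.7]] rect [ 17.7 149.6] [26.  31.2] 49.29
[0.5624 0.1637 0.2083] [0.0189 0.2071]
```

servo_tool --pt "0 0 0 0.03 0 -0.8 0" --pt "0 0 0 0 0 -0.7 0" --pt "0 0 0 0 0 -0.3 0" --pt "0 0 0 0 0 0 0" --pt "0 0 0 0.012 -0.3 0 0" --pt "0 0 0 0.012 -0.3 0 0" --pt "0 0 0 0.01 -0.2 0 0" --pt "0 0 0 0.01 -0.2 0 0" --pt "0 0 0 0.01 -0.2 0 0"

```text
clock: 7.47
tcp_pos: [0.5662, 0.1302, 0.1588]
orientation: [[-0.999, -0.042, 0.005], [-0.042, 0.999, 0.006], [-0.006, 0.006, -1.0]]
contact_force: [-10.5, 22.4, 27.9]
gripper_width: 0.004
grasp_force: 14.6
```

servo_tool --pt "0 0 0 0.008 -0.2 0 0" --pt "0 0 0 0.008 -0.2 0 0" --pt "0 0 0 0.008 -0.2 0 0" --pt "0 0 0 0.008 -0.2 0 0" --pt "0 0 0 0.008 -0.2 0 0" --pt "0 0 0 0.008 -0.2 0 0"

```text
clock: 7.97
tcp_pos: [0.5668, 0.0916, 0.1551]
orientation: [[-0.999, -0.041, 0.001], [-0.041, 0.999, 0.0], [-0.001, 0.0, -1.0]]
contact_force: [0.2, 2.4, 1.5]
gripper_width: 0.002
grasp_force: 1.5
```

servo_tool --pt "0 0 0 0.008 -0.2 0 0" --pt "0 0 0 0.008 -0.2 0 0" --pt "0 0 0 0.008 -0.2 0 0" --pt "0 0 0 0.008 -0.2 0 0" --pt "0 0 0 0.008 -0.2 0 0"

```text
clock: 8.38
tcp_pos: [0.5677, 0.0614, 0.1542]
orientation: [[-0.999, -0.041, -0.001], [-0.041, 0.999, -0.0], [0.001, -0.0, -1.0]]
contact_force: [0.3, 0.2, -0.2]
gripper_width: 0.005
grasp_force: 0.0
```

servo_tool --pt "0 0 0 0.008 -0.2 0 0" --pt "0 0 0 0.008 -0.2 0 0" --pt "0 0 0 0.008 -0.2 0 0" --pt "0 0 0 0.008 -0.2 0 0" --pt "0 0 0 0 0 0 0" --pt "0 0 0 0 0 0 0"

```text
clock: 8.88
tcp_pos: [0.5688, 0.0379, 0.1544]
orientation: [[-0.999, -0.041, -0.0], [-0.041, 0.999, -0.0], [0.0, -0.0, -1.0]]
contact_force: [0.8, 0.4, -0.3]
gripper_width: 0.004
grasp_force: 0.0
```

```bash
python3 t.py side scene
```

```text
side web 224 lo/hi [[-60.0, -47.5, 84.3], [93.6, -35.1, 92.1]] rect [ 18.6 -41.2] [ 13.1 164. ] 89.64
side base 480 lo/hi [[-61.3, -66.8, 26.4], [97.4, -6.6, 33.5]] rect [ 20.  -26.8] [ 83.4 165.4] 88.62
side fence 431 lo/hi [[-106.1, -96.5, 42.1], [85.3, -75.5, 47.8]] rect [-10.4 -86.2] [ 22.  199.1] 89.18
side stop 56 lo/hi [[94.5, -69.2, 42.3], [118.3, -40.4, 47.5]] rect [107.9 -55.7] [26.  27.8] 16.2
side knob 289 lo/hi [[6.3, 14.8, 125.8], [29.1, 93.6, 198.9]] rect [18.6 55.6] [84.9 25.7] 87.72
scene web 220 lo/hi [[-56.4, -48.3, 84.4], [98.0, -36.1, 94.9]] rect [ 21.  -42.8] [ 13.5 162.2] 89.39
scene base 513 lo/hi [[-56.6, -73.2, 26.2], [95.9, 4.4, 33.7]] rect [ 24.1 -29.8] [169.7  88.3] 0.03
scene fence 293 lo/hi [[-77.6, -97.1, 42.2], [86.6, -75.9, 48.8]] rect [  1.9 -86.8] [ 22.8 175.2] 88.91
scene stop 121 lo/hi [[100.1, -68.3, 42.1], [122.1, -11.3, 48.8]] rect [107.  -40.1] [31.4 59.3] 0.92
scene knob 267 lo/hi [[12.1, 16.5, 121.8], [37.4, 92.9, 197.3]] rect [24.3 52.4] [81.8 31.6] 87.25
[0.5687 0.0383 0.1545] [0.0201 0.0816]
```

servo_tool --pt "0 0 0 0 0.4 0.2 0" --pt "0 0 0 0 0.3 0.8 0" --pt "0 0 0 0 0 1 0" --pt "0 0 0 0 0.5 0.8 0" --pt "0 0 0 -0.2 0.9 0 0" --pt "0 0 0 -0.2 0.9 0 0" --pt "0 0 0 -0.2 0.9 0 0" --pt "0 0 0 -0.2 0.9 0 0" --pt "0 0 0 -0.2 0.9 0 0" --pt "0 0 0 0 0 0 0" --pt "0 0 0 0 0 0 0" --pt "0 0 0 0 0 0 0"

```text
clock: 9.98
tcp_pos: [0.5386, 0.2094, 0.2387]
orientation: [[-0.999, -0.042, 0.0], [-0.042, 0.999, -0.0], [-0.0, -0.0, -1.0]]
contact_force: [0.0, -0.5, 0.0]
gripper_width: 0.004
grasp_force: 0.0
```

```bash
python3 t.py side scene
python3 - <<'E'
from h import *
a,b=[cv2.resize(cam(n)['color'][180:330,s:s+160,::-1],(400,375),interpolation=cv2.INTER_CUBIC) for n,s in (('scene',225),('side',255))]
cv2.imwrite('pics/both2.png',np.hstack([a,b]))
E
```

```text
side web 225 lo/hi [[-60.6, -47.9, 84.3], [95.0, -35.3, 92.1]] rect [ 17.8 -41.8] [ 14.3 160.5] 89.34
side base 488 lo/hi [[-61.1, -67.0, 26.5], [99.2, -5.6, 33.3]] rect [ 19.7 -26.7] [ 82.7 166. ] 89.54
side fence 434 lo/hi [[-106.4, -96.7, 42.2], [85.3, -75.6, 48.0]] rect [ -9.6 -86.9] [ 22.4 199.4] 89.04
side stop 60 lo/hi [[94.9, -69.4, 42.4], [117.8, -39.9, 47.7]] rect [107.2 -55. ] [25.3 31. ] 11.39
side knob 127 lo/hi [[4.6, 13.3, 123.3], [28.0, 44.6, 152.5]] rect [14.8 29.7] [24.7 37. ] 25.41
scene web 236 lo/hi [[-56.4, -48.5, 84.5], [98.6, -36.6, 94.8]] rect [ 20.  -43.4] [ 13.6 162.3] 89.47
scene base 481 lo/hi [[-56.6, -72.1, 26.2], [95.3, 7.9, 33.6]] rect [  7.1 -29.8] [ 87.8 186. ] 89.89
scene fence 341 lo/hi [[-105.5, -97.1, 42.1], [87.0, -76.7, 48.8]] rect [ -9.7 -86.2] [ 22.8 199. ] 88.61
scene stop 123 lo/hi [[96.5, -68.1, 42.3], [121.9, -11.5, 48.8]] rect [107.2 -39.3] [58.6 30.3] 89.32
scene knob 150 lo/hi [[10.5, 16.0, 121.8], [38.1, 50.1, 154.2]] rect [25.7 32.4] [39. 29.] 56.98
[0.5389 0.2087 0.2386] [-0.0027  0.253 ]
```

View pics/both2.png

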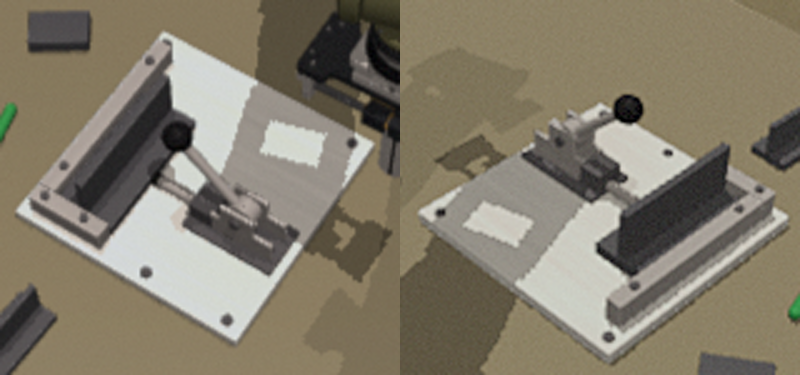

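servo_tool --pt "0 0 0 0.4 -0.9 0.1 0" --pt "0 0 0 0.4 -0.9 0 0" --pt "0 0 0 0.4 -0.9 0 0" --pt "0 0 0 0.4 -0.9 0 0" --pt "0 0 0 0.4 -0.9 0 0" --pt "0 0 0 0.4 -0.9 0 0" --pt "0 0 0 0.4 -0.9 0 0" --pt "0 0 0 0.4 -0.9 0 0" --pt "0 0 0 0.4 -0.9 0 0" --pt "0 0 0 0.4 -0.9 0 0" --pt "0 0 0 0 -0.6 0 0" --pt "0 0 0 0 0 0 0" --pt "0 0 0 0 0 0 0"

```text
clock: 11.27
tcp_pos: [0.6585, -0.0799, 0.2411]
orientation: [[-0.999, -0.039, -0.001], [-0.039, 0.999, 0.0], [0.001, 0.0, -1.0]]
contact_force: [-0.2, 0.5, 0.7]
gripper_width: 0.004
grasp_force: 0.0
```

Run:
```python
from h import *
c=cam('wrist','w2'); o=np.array([.552,-.044]);y=.041;R=np.array([[np.cos(y),-np.sin(y)],[np.sin(y),np.cos(y)]])
print(proj(c,[[*(o+R@[.1,t]),.03] for t in (-.075,-.04,-.005)]).round(1),bot.sense()['tcp_pos'])
```

```text
[[278.  203.8]
 [314.7 203.8]
 [351.4 203.8]] [ 0.65857322 -0.07881155  0.24139774]
```

View pics/w2.png

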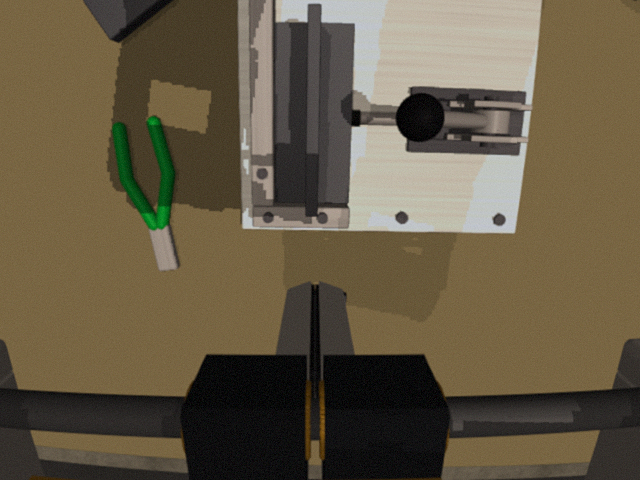

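The wrist view shows the tee's end meeting the stop at row ~205 and its side flush with the fence at column ~274. The lever is locked over the work, with the ball at (420,118).

```bash
python3 -c "
from station import bot; print(bot.hand_in())"
```

```text
the job is handed in; nothing more can be done
None
```

I pushed the T-section home against the end stop, then pushed the clamp lever over until it locked. In the last wrist picture the T-section shows no gap at the stop or the fence. I then handed the job in; no verdict came back.

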